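Shut the rinse valve under the sliding cover

TASK

Push the plywood cover of the rinse-water box along its rails, without lifting it, all the way aside onto the deck, then push the handle that ends in a round disc a quarter turn until it is fully shut, square across its pipe. Leave the plain straight handle as it is, and do not disturb the things standing around the box.

Things in the scene. Friction and masses are not known exactly. Their poses are not given: they have to be found in the camera images.
- box: Fixed grey bench box, 184 mm (x) by 592 mm (y). Origin on the table under the centre of the open well; +y runs along the box from well to deck, z up. Well 140 (x) by 270 mm (y), floor 6 mm, rim 55 mm above the table; two valves in it. Deck, top 55 mm high, from y = 135 to 435 mm. Aluminium guide rims 6 mm thick, 61 mm high, all round outside; end stops at y = -145 and 435 mm
- cover: Loose plywood plate, about 0.3 kg, 166 (x) by 290 (y) by 6 mm, with a rib across its middle to push: 110 mm long in x, 14 mm thick in y, 25 mm high (top 31 mm above the underside). Origin: centre of underside, 55 mm above the table, axes as the box. Covers the well; slides with a few N along the box +y onto the deck, 3 mm play to each guide; at the end stop its origin is at box y = 290 mm
- marked_handle (a joint): Angle of the round-ended steel handle: 0 = open, along its pipe, pointing to the box +x; it turns anticlockwise seen from above to 1.571 = fully shut, at a stop, pointing to the box +y. Starts at 0 to 0.3. Stiff turn of about 0.12 N m, and it stays where left
- marked_pivot (a point): Centre of the turning axis (vertical) of the round-ended handle, at the mid-height of its handle, 46 mm above the table. Axes as the box
- marked_end (a point): Centre of the round disc at the end of the marked handle, 55 mm from the pivot; disc diameter 24 mm, 10 mm thick (41 to 51 mm above the table); the bar to it is 10 mm wide and 10 mm thick
- plain_handle (a joint): Angle of the other, plain straight handle (no disc), same meaning as the marked one. To be left as it is
- plain_pivot (a point): Turning axis of the plain handle, at the mid-height of its handle. The two pivots are 115 mm apart along the box y; which is nearer the deck varies
- plain_end (a point): Point on the plain handle 55 mm from its pivot; its bar is 67 mm long from the pivot, 10 mm wide and 10 mm thick
- bowl: White bowl of stone chips, diameter 120 mm, 55 mm high, beyond the box. Origin: centre of the underside. Leave alone
- tumbler: Glass tumbler, diameter 68 mm, 85 mm high, beside the box. Origin: centre of the underside. Leave alone
- sample: Round terrazzo sample, diameter 90 mm, 14 mm thick, between box and robot. Origin: centre of the underside. Leave alone
- scraper: Spatula-like scraper lying on the table beyond the box. Leave alone

How it is judged:
By the outcome, as a careful person would: the job done as asked, in the order asked, and still so for the second after the job is handed in, with the robot touching nothing.
It also fails if it takes over 53 s, if anything falls off the work surface, if the arm or the gripper's body presses on something with over 40 N, if the wrist force passes 120 N, or if a joint passes its speed limit or range.

ROBOT

A 6-joint arm with a two-finger parallel gripper is mounted at the origin on the work surface. World frame = base frame: x ahead of the robot, y to its left, z up, the work surface at z = 0. Lengths are in m, angles in rad, forces in N, time in s.
With the tool pointing down it reaches from about 0.35 to 0.775 m from the base axis. Payload 5.5 kg.
Tool frame: the origin (TCP) lies midway between the tips of the shut fingers; the grasp point (between the pads) lies 19 mm behind it; z points along the fingers, y is the line along which they close (so a half turn about z gives the same grasp; the last joint's range is limited). The gripper opens to 85 mm and grips with 20 to 120 N. Pads are 22 mm wide; open, the fingers measure 114 mm over their backs; the gripper's body (76 mm by 85 mm) begins 54 mm behind the grasp point. The pads swing forward as they close: fully open they stand 13 mm farther back than shut.
Start: joints at [1.164, 0.313, 0.046, 1.304, 0, 1.431], TCP at [0.152, 0.555, 0.231] pointing down, gripper open.
Joint ranges: [-2.76, 2.76], [-0.86, 1.69], [-1.03, 1.26], [-2.2, 2.34], [-1.47, 1.5], [-3.14, 3.14]. Speed limits (rad/s): [2.57, 2.57, 3.14, 3.14, 3.14, 3.14].

INTERFACE

Orientations are given as a unit quaternion [w, x, y, z].
In Python, from workcell import env gives the robot as it stands. The module is installed in compiled form; this text tells all that it offers.
- The arm moves only by the tool servo_tool, never from a script. Its argument "increments" is a list of rows, each an object of numbers: "grip": the closure, from 0 (fully open) to 1 (shut); "x", "y", "z": the shift along the tool's x, y, z in mm; "roll": the turn about the tool's z in degrees. In form: [{"grip": .., "x": .., "y": .., "z": .., "roll": ..}, ...]. A call has 1 to 5 rows; each row shifts and turns the commanded pose from where the row before left it, along the tool's axes as they then stand; what a row does not reach is not made up. A row lasts 1/12 s, in which the tool goes at most 41.7 mm and 7.16 degrees, less where a joint would pass 70% of its speed; a pose out of reach is approached as far as the arm can. A call is refused whole if a number of a shift passes 41.7 or a number of a turn 7.16, either way. A call with a gripper value outside its range is refused whole. The fingers move at their own pace and stop on an object; "grip_force" is the grip in N (left out, the last holds). Time passes only in rows, so rows that do not move let the fingers close. It gives the time, the measured TCP pose, the force, the opening and the grip force at its end, in the units of the state.
- env.get_state(): the state, without advancing time (a new reading comes with each control period).
- env.read_camera(name): name is "scene" or "top" or "wrist"; returns the picture (400x640x3 uint8, red, green, blue); there is no depth.
- env.get_calibration(name): a dict with "vertical_fov" (degrees; the focal length in pixels is half the picture's height over the tangent of half this angle, whatever the lens; pixels are square), "cx", "cy" (the principal point, pixels), "rvec" (rotation vector, rad) and "tvec" (3), from world to camera coordinates, as OpenCV has them; the wrist camera has in their place "tool_from_camera" (4x4, takes a point from camera to tool coordinates, whose origin is the TCP and whose axes are the flange's). Camera axes: x right, y down, z forward; pixel columns grow to the right and rows downward; lengths in m; the calibration is good to about 2 mm. A picture is of the moment at which its call begins: read the wrist's pose just before it. get_calibration takes no time and is no camera call.
- env.hand_in(): hands the job in; it is judged then, once.
The state is a dict: "clock": time; "joint_pos": joint angles; "qvel": joint speeds; "tau": joint torques, N m; "tcp_pos": TCP position; "orientation": TCP orientation; "wrist_force": force on the tool from outside, world axes, zero at the start; "ft_torque": the same for the moment, N m; "finger_gap": finger opening in m; "grip_force": force on a finger pad.
Only numpy, scipy, OpenCV 4.12 (cv2) and the standard library are available. Lean on these libraries where they do the work, as an engineer would, in place of code of your own. Each camera call takes 0.05 s, during which the arm holds its last target. There are 200 camera calls.

## Working session

There is one attempt and no reset: what is moved stays moved. The work goes in short steps, Python scripts to look and compute and a tool call to move; the robot and the scene stay as the last step left them, time stands still between calls to the robot, and variables do not carry over. Pictures are saved under pics/ and viewed, at most 10 in all, crops included, and the job is handed in when it is done.

Besides the shell and the picture viewer there is one more tool, called after ">>>" as a command line: name --argument value ..., lists and objects as JSON in quotes. servo_tool: Moves the arm, as the interface text tells. Its arguments: {"type":"object","properties":{"increments":{"type":"array"},"grip_force":{"type":"number"}},"required":["increments"]}

```bash
mkdir -p pics; python3 - <<'E'
from workcell import env
import cv2
for n in("top","scene"):
    cv2.imwrite(f"pics/{n}0.png",env.read_camera(n)[:,:,::-1]); c=env.get_calibration(n); print(n,c)
print(env.get_calibration("wrist"))
s=env.get_state();print(s)
E
```

```text
top {'vertical_fov': 44.143684340272806, 'cx': 313.71936463967234, 'cy': 192.37248530269954, 'rvec': array([ 2.06298977, -2.14194067,  0.25491285]), 'tvec': array([-0.09669635,  0.59099533,  1.11789518])}
scene {'vertical_fov': 45.182674048869025, 'cx': 314.2689244812154, 'cy': 198.23729997300669, 'rvec': array([ 2.00959198,  1.11286141, -0.51945223]), 'tvec': array([-0.22266188, -0.28806619,  1.46197959])}
{'vertical_fov': 61.379768606989025, 'cx': 325.0470327912274, 'cy': 200.2657701182556, 'tool_from_camera': array([[ 6.09267575e-04, -9.61741805e-01, -2.73956800e-01,
         7.00340011e-02],
       [ 9.99999734e-01,  6.95517175e-04, -2.17700492e-04,
         6.65953773e-04],
       [ 3.99913324e-04, -2.73956595e-01,  9.61741974e-01,
        -1.43244782e-01],
       [ 0.00000000e+00,  0.00000000e+00,  0.00000000e+00,
         1.00000000e+00]])}
{'clock': 0.1, 'joint_pos': array([1.16439961e+00, 3.13898064e-01, 4.50917446e-02, 1.30360340e+00,
       2.03812470e-06, 1.43120914e+00]), 'qvel': array([ 0.00119978, -0.00037723,  0.00326609,  0.00013032, -0.00148081,
       -0.00020456]), 'tau': array([ 3.78769822e-03, -4.81727707e+01,  2.99242902e+01,  1.28072957e-02,
       -1.02023635e-04,  9.72837000e-06]), 'tcp_pos': array([0.15142098, 0.55423062, 0.23051319]), 'orientation': array([-2.18478041e-04,  1.33009379e-01,  9.91114451e-01, -7.76549342e-04]), 'wrist_force': array([-0.13801805, -0.54573754, -1.08443615]), 'ft_torque': array([-0.01135805, -0.00400057, -0.00256113]), 'grip_force': 0.0, 'finger_gap': 0.0853298750415513}
```

View pics/top0.png

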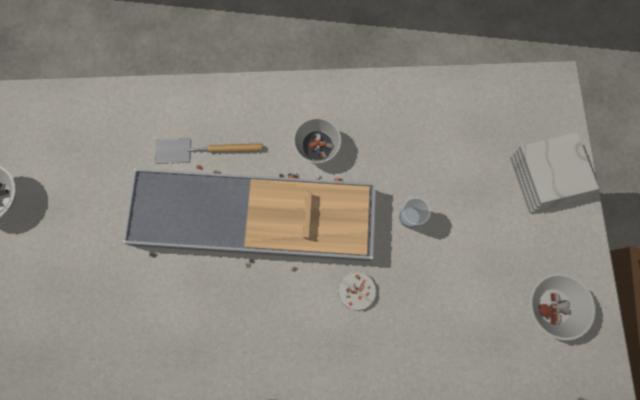

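View pics/scene0.png

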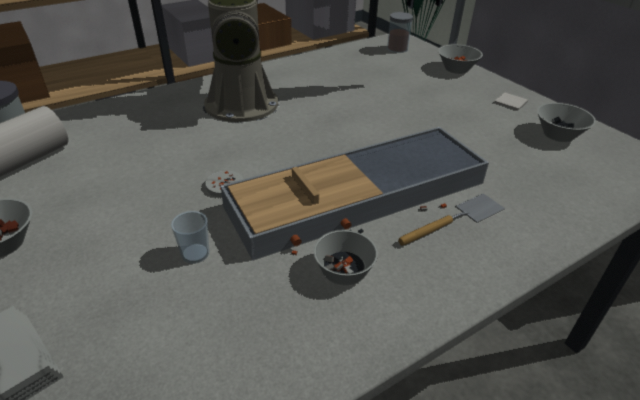

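The top view shows the box with its deck at the left (corners about (136,171), (376,184), (373,258), (126,243)). The cover is at the right, with its rib near (308,216). I'll enlarge that area.

```bash
cat > h.py <<'E'
import numpy as np,cv2
from workcell import env
def cal(n):
    c=env.get_calibration(n);f=200/np.tan(np.radians(c["vertical_fov"]/2))
    return c,np.array([[f,0,c["cx"]],[0,f,c["cy"]],[0,0,1]])
def ray(n,px,z,s=None):
    "pixels -> world points on height z"
    c,K=cal(n);d=np.c_[np.atleast_2d(px),np.ones(len(np.atleast_2d(px)))]@np.linalg.inv(K).T
    if n=="wrist":
        w,x,y,zq=s["orientation"]
        from scipy.spatial.transform import Rotation as Ro
        Rt=Ro.from_quat([x,y,zq,w]).as_matrix();T=c["tool_from_camera"]
        R=Rt@T[:3,:3];o=s["tcp_pos"]+Rt@T[:3,3]
    else:
        R=cv2.Rodrigues(c["rvec"])[0].T;o=-R@c["tvec"]
    d=d@R.T
    return o+d*((z-o[2])/d[:,2])[:,None]
E
python3 - <<'E'
from h import *
im=cv2.imread("pics/top0.png")[155:275,115:390]
cv2.imwrite("pics/c0.png",cv2.resize(im,None,fx=2.9,fy=2.9,interpolation=cv2.INTER_CUBIC))
p=ray("top",[(136,171),(376,184),(373,258),(126,243)],.061);print(p.round(4),np.linalg.norm(p-np.roll(p,-1,0),axis=1))
print(ray("top",[(308,216)],.086))
E
```

```text
[[ 0.6585  0.313   0.061 ]
 [ 0.6042 -0.2713  0.061 ]
 [ 0.4253 -0.2522  0.061 ]
 [ 0.4825  0.3287  0.061 ]] [0.58678848 0.1799113  0.58367893 0.17673177]
[[ 0.52657644 -0.10299992  0.086     ]]
```

View pics/c0.png

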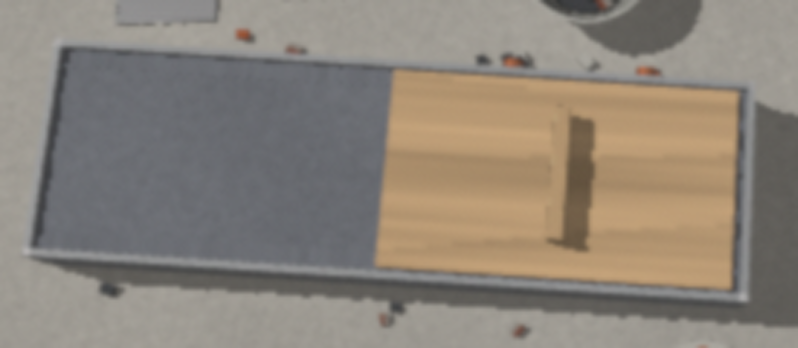

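```bash
cat >> h.py <<'E'
def boxfit():
    w=ray("top",[(135.3,170.2),(374.7,184.7),(372.6,258.4),(124.2,242.8)],.061)[:,:2]
    b=np.array([(92,441),(92,-151),(-92,-151),(-92,441)])/1e3
    A=w-w.mean(0);B=b-b.mean(0)
    th=np.arctan2((B[:,0]*A[:,1]-B[:,1]*A[:,0]).sum(),(A*B).sum())
    R=np.array([[np.cos(th),-np.sin(th)],[np.sin(th),np.cos(th)]])
    o=w.mean(0)-R@b.mean(0);return R,o,th,w-o-b@R.T
def tobox(p):
    R,o,_,_=boxfit();return (np.atleast_2d(p)[:,:2]-o)@R*1e3
def toolmm(p,s):
    "box point mm (3) -> tool-axes shift mm from current TCP"
    from scipy.spatial.transform import Rotation as Ro
    R,o,_,_=boxfit();q=s["orientation"];T=Ro.from_quat(q[[1,2,3,0]]).as_matrix()
    w=np.r_[o+R@np.array(p[:2])/1e3,p[2]/1e3]
    return T.T@(w-s["tcp_pos"])*1e3
def rollerr(s):
    from scipy.spatial.transform import Rotation as Ro
    T=Ro.from_quat(s["orientation"][[1,2,3,0]]).as_matrix();R=boxfit()[0]
    v=R.T@T[:2,1];return np.degrees(np.arctan2(v[1],v[0]))-90   # roll by this (tool z down)
E
python3 - <<'E'
from h import *
R,o,th,r=boxfit();print(o,np.degrees(th),r.round(4))
p=np.array([(569,112),(549,105),(549,242),(565,248),(393,69),(377,268),(737,290),(742,90)])/2.9+[115,155]
print(tobox(ray("top",p[:4],.086)).round(1),tobox(ray("top",p[4:],.061)).round(1))
s=env.get_state();print(rollerr(s),tobox(s["tcp_pos"]))
E
```

```text
[ 0.52824515 -0.11212044] -5.706191652496641 [[-0.003  -0.0027]
 [-0.0022  0.0035]
 [ 0.0027  0.0021]
 [ 0.0026 -0.0029]]
[[ 51.7   4.8]
 [ 56.5  21.5]
 [-55.9  14.1]
 [-59.9   1. ]] [[  85.3  155.1]
 [ -82.4  152.9]
 [ -82.  -140.3]
 [  85.5 -138.5]]
-9.58085827142807 [[-441.21041828  625.58257273]]
```

>>> servo_tool --increments '[{"grip": 1, "x": -38, "roll": -4.8}, {"grip": 1, "x": -38, "roll": -4.8}, {"grip": 1, "x": -38}, {"grip": 1, "x": -38}, {"grip": 1, "x": -38}]'

```text
invalid input at $.increments[0]: expected keys grip, x, y, z, roll
```

>>> servo_tool --increments '[{"grip": 1, "x": -13, "y": -37}, {"grip": 1, "x": -13, "y": -37}, {"grip": 1, "x": -13, "y": -37}, {"grip": 1, "x": -13, "y": -37}, {"grip": 1, "x": -13, "y": -37}]'

```text
invalid input at $.increments[0]: expected keys grip, x, y, z, roll
```

>>> servo_tool --increments '[{"grip": 1, "x": -13, "y": -37}, {"grip": 1, "x": -13, "y": -37}, {"grip": 1, "x": -13, "y": -37}, {"grip": 1, "x": -13, "y": -37}, {"grip": 1, "x": -13, "y": -37}]'

```text
invalid input at $.increments[0]: expected keys grip, x, y, z, roll
```

>>> servo_tool --increments '[{"grip": 1, "x": -13, "y": -37}, {"grip": 1, "x": -13, "y": -37}, {"grip": 1, "x": -13, "y": -37}, {"grip": 1, "x": -13, "y": -37}, {"grip": 1}]'

```text
invalid input at $.increments[0]: expected keys grip, x, y, z, roll
```

```bash
python3 - <<'E'
from h import *
s=env.get_state();print(s["tcp_pos"],s["clock"],s["finger_gap"],rollerr(s),tobox(s["tcp_pos"]),toolmm((0,-45,69),s))
cv2.imwrite("pics/w1.png",env.read_camera("wrist")[:,:,::-1])
E
```

```text
[0.15142098 0.55423062 0.23051319] 0.1 0.0853298750415513 -9.58085827142807 [[-441.21041828  625.58257273]] [-546.70437658 -587.53556364  162.32811908]
```

View pics/w1.png

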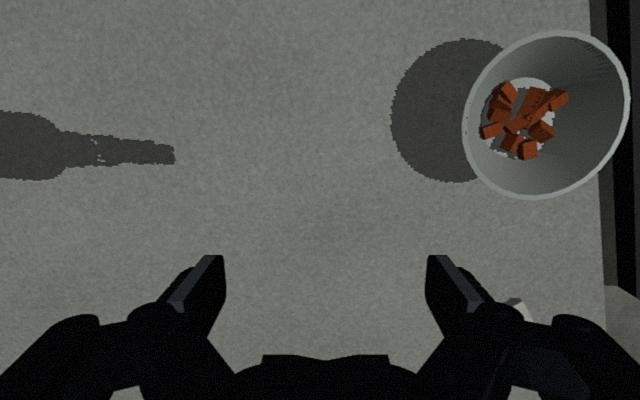

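All five keys are required, so nothing has moved. The wrist view still shows bare table with a bowl at (545,115). I'll resend with full rows.

>>> servo_tool --increments '[{"grip": 1, "x": -38, "y": 0, "z": 0, "roll": -4.8}, {"grip": 1, "x": -38, "y": 0, "z": 0, "roll": -4.8}, {"grip": 1, "x": -38, "y": 0, "z": 0, "roll": 0}, {"grip": 1, "x": -38, "y": 0, "z": 0, "roll": 0}, {"grip": 1, "x": -38, "y": 0, "z": 0, "roll": 0}]'

```text
clock: 0.57
tcp_pos: [0.3405, 0.5259, 0.2311]
orientation: [-0.0, 0.049, 0.999, -0.0]
wrist_force: [1.0, 1.0, 0.8]
finger_gap: 0.0255
grip_force: 0.0
```

>>> servo_tool --increments '[{"grip": 1, "x": -13, "y": -37, "z": 0, "roll": 0}, {"grip": 1, "x": -13, "y": -37, "z": 0, "roll": 0}, {"grip": 1, "x": -13, "y": -37, "z": 0, "roll": 0}, {"grip": 1, "x": -13, "y": -37, "z": 0, "roll": 0}, {"grip": 1, "x": -13, "y": -37, "z": 0, "roll": 0}]'

```text
clock: 0.98
tcp_pos: [0.3854, 0.3341, 0.2307]
orientation: [-0.0, 0.049, 0.999, -0.0]
wrist_force: [0.9, 0.3, 0.8]
finger_gap: -0.0001
grip_force: 0.0
```

>>> servo_tool --increments '[{"grip": 1, "x": -13, "y": -37, "z": 0, "roll": 0}, {"grip": 1, "x": -13, "y": -37, "z": 0, "roll": 0}, {"grip": 1, "x": -13, "y": -37, "z": 0, "roll": 0}, {"grip": 1, "x": -13, "y": -37, "z": 0, "roll": 0}, {"grip": 1, "x": -13, "y": -37, "z": 0, "roll": 0}]'

```text
clock: 1.4
tcp_pos: [0.4316, 0.1436, 0.2312]
orientation: [0.0, 0.049, 0.999, 0.0]
wrist_force: [0.9, 0.3, 1.1]
finger_gap: -0.0002
grip_force: 0.0
```

>>> servo_tool --increments '[{"grip": 1, "x": -13, "y": -37, "z": 0, "roll": 0}, {"grip": 1, "x": -13, "y": -37, "z": 0, "roll": 0}, {"grip": 1, "x": -13, "y": -37, "z": 0, "roll": 0}, {"grip": 1, "x": -13, "y": -37, "z": 0, "roll": 0}, {"grip": 1, "x": 0, "y": 0, "z": 0, "roll": 0}]'

```text
clock: 1.82
tcp_pos: [0.4705, -0.013, 0.231]
orientation: [0.001, 0.053, 0.999, -0.001]
wrist_force: [0.6, -0.0, -0.3]
finger_gap: -0.0003
grip_force: 0.0
```

```bash
python3 - <<'E'
from h import *
s=env.get_state();print(s["tcp_pos"],s["clock"],s["finger_gap"],rollerr(s),tobox(s["tcp_pos"]),toolmm((0,-45,69),s))
cv2.imwrite("pics/w1.png",env.read_camera("wrist")[:,:,::-1])
E
```

```text
[ 0.47054409 -0.01295916  0.23100743] 1.8167 -0.0003368844528867756 -0.4062896204429052 [[-67.27448253  92.93285756]] [ -68.01055783 -137.07207574  162.43012985]
```

View pics/w1.png

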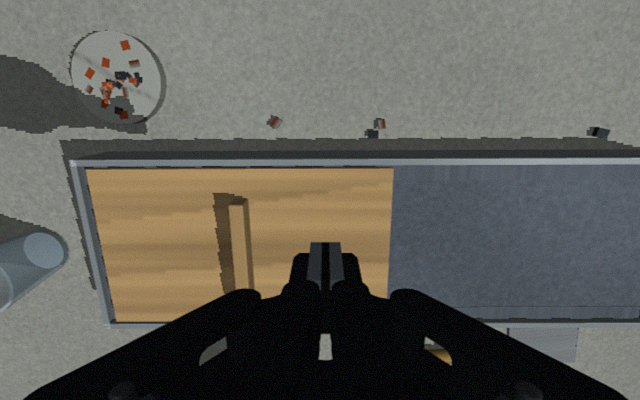

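The wrist view shows the robot-side rim at row ~162, its near corner at (72,163), and the rib's end at (230-248,202). The far rim corner is at (108,325). I'll use these to check the box pose.

```bash
python3 - <<'E'
from h import *
s=env.get_state()
f=lambda p,z:tobox(ray("wrist",p,z,s)).round(1)
print(f([(72,163),(107,326),(620,153)],.061));print("rib",f([(230,205),(244,205)],.086));print("cover",f([(87,169),(392,168),(387,300)],.061))
print(rollerr(s),toolmm((0,-45,69),s))
E
```

```text
[[ -86.9 -140.9]
 [  90.8 -140.6]
 [ -93.5  370.2]]
rib [[-52.5  11.2]
 [-52.4  23.7]]
cover [[ -81.1 -128. ]
 [ -80.5  159.2]
 [  60.4  160.8]]
-0.34387843239620963 [ -69.43665542 -140.04202796  161.95908878]
```

>>> servo_tool --increments '[{"grip": 1, "x": -17, "y": -35, "z": 10, "roll": -0.35}, {"grip": 1, "x": -17, "y": -35, "z": 10, "roll": 0}, {"grip": 1, "x": -17, "y": -35, "z": 10, "roll": 0}, {"grip": 1, "x": -18, "y": -35, "z": 10, "roll": 0}, {"grip": 1, "x": 0, "y": 0, "z": 0, "roll": 0}]'

```text
clock: 2.28
tcp_pos: [0.5259, -0.1571, 0.1885]
orientation: [-0.001, 0.048, 0.999, -0.001]
wrist_force: [-0.7, -0.4, -0.5]
finger_gap: 0.0001
grip_force: 0.0
```

>>> servo_tool --increments '[{"grip": 1, "x": 0, "y": 0, "z": 35, "roll": 0}, {"grip": 1, "x": 0, "y": 0, "z": 35, "roll": 0}, {"grip": 1, "x": 0, "y": 0, "z": 35, "roll": 0}, {"grip": 1, "x": 0, "y": 0, "z": 16, "roll": 0}, {"grip": 1, "x": 0, "y": 0, "z": 0, "roll": 0}]'

```text
clock: 2.7
tcp_pos: [0.5207, -0.1498, 0.0658]
orientation: [-0.004, 0.046, 0.999, 0.002]
wrist_force: [0.1, 0.2, -0.7]
finger_gap: -0.0
grip_force: 0.0
```

```bash
python3 - <<'E'
from h import *
s=env.get_state();print(s["tcp_pos"],s["wrist_force"],s["clock"],rollerr(s),tobox(s["tcp_pos"]))
cv2.imwrite("pics/t2.png",cv2.resize(env.read_camera("top")[155:275,115:390,::-1],None,fx=2.9,fy=2.9,interpolation=2))
E
```

```text
[ 0.52074045 -0.14978938  0.06579135] [ 0.07870001  0.21428342 -0.74977775] 2.7 0.4453577818715502 [[ -3.72219856 -38.22845851]]
```

View pics/t2.png

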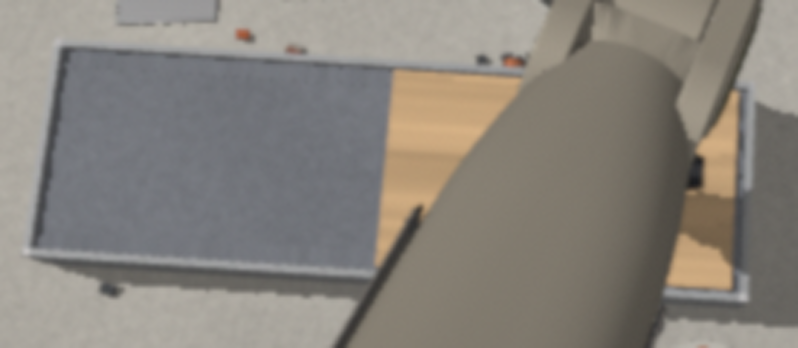

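The arm blocks most of the top view; the fingertip is hidden and the cover is unmoved (left edge at column ~385). The tip is 5 mm above the plate, with no contact. Next I push gently.

>>> servo_tool --increments '[{"grip": 1, "x": 0, "y": 10, "z": 0, "roll": 0}, {"grip": 1, "x": 0, "y": 10, "z": 0, "roll": 0}, {"grip": 1, "x": 0, "y": 10, "z": 0, "roll": 0}, {"grip": 1, "x": 0, "y": 10, "z": 0, "roll": 0}, {"grip": 1, "x": 0, "y": 10, "z": 0, "roll": 0}]'

```text
clock: 3.17
tcp_pos: [0.53, -0.1023, 0.0717]
orientation: [0.001, 0.046, 0.999, -0.001]
wrist_force: [-0.1, -1.9, 1.1]
finger_gap: 0.0003
grip_force: 0.8
```

>>> servo_tool --increments '[{"grip": 1, "x": 0, "y": 10, "z": 0, "roll": 0}, {"grip": 1, "x": 0, "y": 10, "z": 0, "roll": 0}, {"grip": 1, "x": 0, "y": 10, "z": 0, "roll": 0}, {"grip": 1, "x": 0, "y": 10, "z": 0, "roll": 0}, {"grip": 1, "x": 0, "y": 10, "z": 0, "roll": 0}]'

```text
clock: 3.58
tcp_pos: [0.5337, -0.0524, 0.0703]
orientation: [0.0, 0.047, 0.999, -0.0]
wrist_force: [-0.7, -2.5, 1.8]
finger_gap: -0.0001
grip_force: 1.0
```

```bash
python3 - <<'E'
from h import *
s=env.get_state();print(s["tcp_pos"],s["wrist_force"],s["clock"],rollerr(s),tobox(s["tcp_pos"]))
E
```

```text
[ 0.53369873 -0.05238952  0.07031276] [-0.71934666 -2.46453635  1.79885734] 3.5833 0.36699102496766045 [[-0.51233385 59.97717431]]
```

>>> servo_tool --increments '[{"grip": 1, "x": 0, "y": 15, "z": 0, "roll": 0}, {"grip": 1, "x": 0, "y": 15, "z": 0, "roll": 0}, {"grip": 1, "x": 0, "y": 15, "z": 0, "roll": 0}, {"grip": 1, "x": 0, "y": 15, "z": 0, "roll": 0}, {"grip": 1, "x": 0, "y": 15, "z": 0, "roll": 0}]'

```text
clock: 4.0
tcp_pos: [0.5405, 0.0224, 0.0702]
orientation: [-0.0, 0.047, 0.999, -0.0]
wrist_force: [1.0, -1.7, 0.9]
finger_gap: -0.0002
grip_force: 1.0
```

>>> servo_tool --increments '[{"grip": 1, "x": 0, "y": 15, "z": 0, "roll": 0}, {"grip": 1, "x": 0, "y": 15, "z": 0, "roll": 0}, {"grip": 1, "x": 0, "y": 15, "z": 0, "roll": 0}, {"grip": 1, "x": 0, "y": 15, "z": 0, "roll": 0}, {"grip": 1, "x": 0, "y": 15, "z": 0, "roll": 0}]'

```text
clock: 4.42
tcp_pos: [0.5478, 0.0971, 0.0702]
orientation: [0.0, 0.047, 0.999, -0.0]
wrist_force: [2.0, -2.3, 0.5]
finger_gap: 0.0003
grip_force: 1.0
```

>>> servo_tool --increments '[{"grip": 1, "x": 0, "y": 8, "z": 0, "roll": 0}, {"grip": 1, "x": 0, "y": 8, "z": 0, "roll": 0}, {"grip": 1, "x": 0, "y": 8, "z": 0, "roll": 0}, {"grip": 1, "x": 0, "y": 8, "z": 0, "roll": 0}, {"grip": 1, "x": 0, "y": 8, "z": 0, "roll": 0}]'

```text
clock: 4.83
tcp_pos: [0.5513, 0.1362, 0.0702]
orientation: [-0.0, 0.047, 0.999, 0.0]
wrist_force: [0.1, -2.3, -0.0]
finger_gap: 0.0001
grip_force: 0.9
```

```bash
python3 - <<'E'
from h import *
s=env.get_state();print(s["tcp_pos"],s["wrist_force"],s["clock"],rollerr(s),tobox(s["tcp_pos"]))
E
```

```text
[0.55131017 0.13623079 0.07015666] [ 0.07220263 -2.27103532 -0.01841723] 4.8333 0.3338824704553929 [[ -1.74216127 249.41389956]]
```

Now slow steps until the stop.

>>> servo_tool --increments '[{"grip": 1, "x": 0, "y": 3, "z": 0, "roll": 0}, {"grip": 1, "x": 0, "y": 3, "z": 0, "roll": 0}, {"grip": 1, "x": 0, "y": 3, "z": 0, "roll": 0}, {"grip": 1, "x": 0, "y": 3, "z": 0, "roll": 0}, {"grip": 1, "x": 0, "y": 3, "z": 0, "roll": 0}]'

```text
clock: 5.25
tcp_pos: [0.5526, 0.1508, 0.0702]
orientation: [-0.0, 0.047, 0.999, 0.0]
wrist_force: [0.4, -2.5, -0.1]
finger_gap: 0.0002
grip_force: 0.7
```

>>> servo_tool --increments '[{"grip": 1, "x": 0, "y": 1.5, "z": 0, "roll": 0}, {"grip": 1, "x": 0, "y": 1.5, "z": 0, "roll": 0}, {"grip": 1, "x": 0, "y": 1.5, "z": 0, "roll": 0}, {"grip": 1, "x": 0, "y": 1.5, "z": 0, "roll": 0}, {"grip": 1, "x": 0, "y": 0, "z": 0, "roll": 0}]'

```text
clock: 5.67
tcp_pos: [0.5531, 0.157, 0.0703]
orientation: [-0.0, 0.046, 0.999, 0.0]
wrist_force: [-0.8, -0.5, 1.0]
finger_gap: -0.0001
grip_force: 0.2
```

>>> servo_tool --increments '[{"grip": 1, "x": 0, "y": 2, "z": 0, "roll": 0}, {"grip": 1, "x": 0, "y": 2, "z": 0, "roll": 0}, {"grip": 1, "x": 0, "y": 2, "z": 0, "roll": 0}, {"grip": 1, "x": 0, "y": 1, "z": 0, "roll": 0}, {"grip": 1, "x": 0, "y": 0, "z": 0, "roll": 0}]'

```text
clock: 6.08
tcp_pos: [0.5534, 0.1599, 0.0703]
orientation: [-0.0, 0.048, 0.999, -0.004]
wrist_force: [-1.1, -15.3, 2.9]
finger_gap: -0.0001
grip_force: 7.5
```

>>> servo_tool --increments '[{"grip": 1, "x": 0, "y": 1, "z": 0, "roll": 0}, {"grip": 1, "x": 0, "y": 1, "z": 0, "roll": 0}, {"grip": 1, "x": 0, "y": 1, "z": 0, "roll": 0}, {"grip": 1, "x": 0, "y": 1, "z": 0, "roll": 0}, {"grip": 1, "x": 0, "y": 0, "z": 0, "roll": 0}]'

```text
clock: 6.5
tcp_pos: [0.5534, 0.1601, 0.0704]
orientation: [-0.001, 0.049, 0.999, -0.008]
wrist_force: [-3.4, -27.5, 5.3]
finger_gap: -0.0
grip_force: 13.6
```

>>> servo_tool --increments '[{"grip": 1, "x": 0, "y": -10, "z": 0, "roll": 0}, {"grip": 1, "x": 0, "y": -15, "z": 0, "roll": 0}, {"grip": 1, "x": 0, "y": -15, "z": -30, "roll": 0}, {"grip": 1, "x": 0, "y": -15, "z": -35, "roll": 0}, {"grip": 1, "x": 0, "y": -15, "z": -35, "roll": 0}]'

```text
clock: 6.92
tcp_pos: [0.5465, 0.0978, 0.1706]
orientation: [-0.001, 0.046, 0.999, 0.0]
wrist_force: [0.8, -0.1, -0.0]
finger_gap: -0.0002
grip_force: 0.0
```

>>> servo_tool --increments '[{"grip": 1, "x": -6, "y": -38, "z": -12, "roll": 0}, {"grip": 1, "x": -6, "y": -38, "z": -12, "roll": 0}, {"grip": 1, "x": -6, "y": -38, "z": -12, "roll": 0}, {"grip": 1, "x": -6, "y": -38, "z": -12, "roll": 0}, {"grip": 1, "x": -6, "y": -38, "z": -12, "roll": 0}]'

```text
clock: 7.33
tcp_pos: [0.5598, -0.0951, 0.2312]
orientation: [0.0, 0.046, 0.999, 0.0]
wrist_force: [1.7, 0.6, 0.1]
finger_gap: 0.0003
grip_force: 0.0
```

>>> servo_tool --increments '[{"grip": 1, "x": 0, "y": 0, "z": 0, "roll": 0}, {"grip": 1, "x": 0, "y": 0, "z": 0, "roll": 0}, {"grip": 1, "x": 0, "y": 0, "z": 0, "roll": 0}, {"grip": 1, "x": 0, "y": 0, "z": 0, "roll": 0}, {"grip": 1, "x": 0, "y": 0, "z": 0, "roll": 0}]'

```text
clock: 7.75
tcp_pos: [0.5595, -0.0922, 0.2297]
orientation: [-0.001, 0.045, 0.999, 0.0]
wrist_force: [-0.3, -0.8, 0.3]
finger_gap: 0.0001
grip_force: 0.0
```

```bash
python3 - <<'E'
from h import *
s=env.get_state();print(s["tcp_pos"],s["wrist_force"],s["clock"],rollerr(s),tobox(s["tcp_pos"]))
cv2.imwrite("pics/w3.png",env.read_camera("wrist")[:,:,::-1])
cv2.imwrite("pics/t3.png",env.read_camera("top")[:,:,::-1])
E
```

```text
[ 0.55953361 -0.09223706  0.22971156] [-0.29865886 -0.8098709   0.34131759] 7.75 0.4987443191631513 [[29.15646581 22.89577729]]
```

View pics/w3.png

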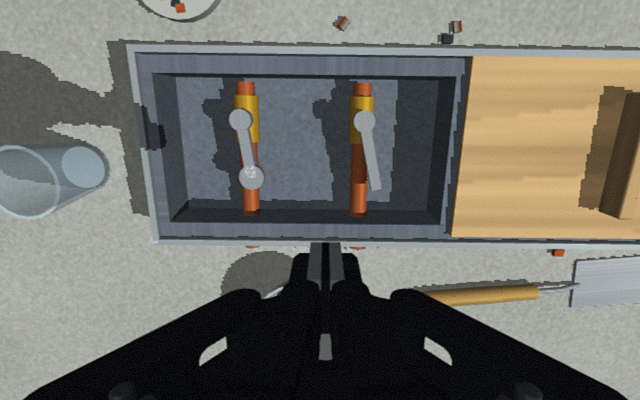

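The view shows the open well. The marked handle has its pivot at (241,120) and disc at (251,177), near the -y end. The plain handle has its pivot at (364,121) and tip at (375,190). The box corners are at (127,45) and (156,241).

```bash
python3 - <<'E'
from h import *
s=env.get_state()
f=lambda p,z:tobox(ray("wrist",p,z,s)).round(1)
p=f([(241,120),(251,177),(364,121),(375,190)],.051);print(p,np.linalg.norm(p[1]-p[0]),np.degrees(np.arctan2(*(p[1]-p[0])[::-1])),np.degrees(np.arctan2(*(p[3]-p[2])[::-1])))
print("corner",f([(127,45),(156,241),(620,46)],.061)); print("well",f([(153,73),(465,75 )],.055)); print("cover left",f([(471,56),(453,237)],.061))
print(s["tcp_pos"],tobox(s["tcp_pos"]))
E
```

```text
[[-25.9 -55.3]
 [ 28.1 -48.7]
 [-26.1  59.2]
 [ 40.1  72.8]] 54.40183820423718 6.968256741378538 11.609211247003964
corner [[ -87.7 -146.3]
 [  92.  -144.5]
 [ -90.8  273.8]]
well [[ -66.  -129.9]
 [ -66.9  146.9]]
cover left [[-81.7 147.8]
 [ 85.  151.2]]
[ 0.55972347 -0.09245571  0.22989908] [[29.36712504 22.69708641]]
```

View pics/t3.png

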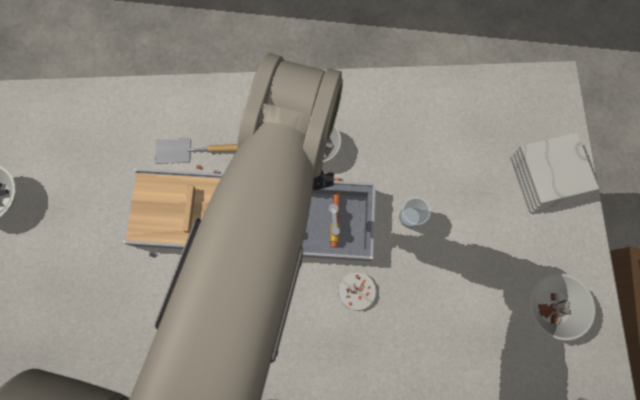

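The handle is at about 7°, with its radius (54.4 mm) and pivot spacing (114.5 mm) matching the description. The cover is fully on the deck. I'll move to behind the disc on its -y side.

>>> servo_tool --increments '[{"grip": 1, "x": -1, "y": -36, "z": 0, "roll": 0}, {"grip": 1, "x": -1, "y": -36, "z": 10, "roll": 0}, {"grip": 1, "x": -1, "y": -37, "z": 10, "roll": 0}, {"grip": 1, "x": 0, "y": 0, "z": 40, "roll": -6.5}, {"grip": 1, "x": 0, "y": 0, "z": 40, "roll": 0}]'

```text
clock: 8.27
tcp_pos: [0.5545, -0.2051, 0.131]
orientation: [0.003, -0.011, 1.0, -0.001]
wrist_force: [-0.0, 0.1, 0.4]
finger_gap: -0.0001
grip_force: 0.0
```

>>> servo_tool --increments '[{"grip": 1, "x": 0, "y": 0, "z": 20, "roll": 0}, {"grip": 1, "x": 0, "y": 0, "z": 0, "roll": 0}, {"grip": 1, "x": 0, "y": 0, "z": 0, "roll": 0}, {"grip": 1, "x": 0, "y": 0, "z": 0, "roll": 0}, {"grip": 1, "x": 0, "y": 0, "z": 0, "roll": 0}]'

```text
clock: 8.68
tcp_pos: [0.5546, -0.2031, 0.1127]
orientation: [0.002, -0.011, 1.0, -0.001]
wrist_force: [0.6, 0.9, 0.4]
finger_gap: 0.0002
grip_force: 0.0
```

```bash
python3 - <<'E'
from h import *
s=env.get_state();print(s["tcp_pos"],s["wrist_force"],s["clock"],rollerr(s),tobox(s["tcp_pos"]),toolmm((33,-86.3,38),s),s["joint_pos"])
E
```

```text
[ 0.55455597 -0.20308634  0.11274945] [0.5540673  0.86106519 0.3817769 ] 8.6833 6.919171299623031 [[ 35.22493337 -87.89914366]] [ 2.29593643  2.00152005 74.73761401] [-4.86984719e-01  3.98594427e-01 -1.27643974e-01  1.04033646e+00
  1.15564411e-04 -5.08158620e-01]
```

>>> servo_tool --increments '[{"grip": 1, "x": 2, "y": 0, "z": 25, "roll": 0}, {"grip": 1, "x": 0, "y": 0, "z": 25, "roll": 0}, {"grip": 1, "x": 0, "y": 0, "z": 23, "roll": 0}, {"grip": 1, "x": 0, "y": 0, "z": 0, "roll": 0}, {"grip": 1, "x": 0, "y": 0, "z": 0, "roll": 0}]'

```text
clock: 9.1
tcp_pos: [0.5509, -0.2026, 0.038]
orientation: [-0.0, -0.01, 1.0, 0.0]
wrist_force: [-0.1, 0.0, 0.2]
finger_gap: -0.0002
grip_force: 0.0
```

>>> servo_tool --increments '[{"grip": 1, "x": 0, "y": 4, "z": 0, "roll": 0}, {"grip": 1, "x": 0, "y": 4, "z": 0, "roll": 0}, {"grip": 1, "x": 0, "y": 4, "z": 0, "roll": 0}, {"grip": 1, "x": 0, "y": 3, "z": 0, "roll": 0}, {"grip": 1, "x": 0, "y": 0, "z": 0, "roll": 0}]'

```text
clock: 9.52
tcp_pos: [0.5516, -0.1878, 0.0386]
orientation: [0.001, -0.011, 1.0, -0.001]
wrist_force: [0.1, -2.0, 0.1]
finger_gap: 0.0001
grip_force: 0.5
```

```bash
python3 - <<'E'
from h import *
s=env.get_state();print(s["tcp_pos"],s["wrist_force"],s["clock"],rollerr(s),tobox(s["tcp_pos"]))
E
```

```text
[ 0.55162392 -0.18780851  0.03858928] [ 0.06253058 -1.98206157  0.11324978] 9.5167 6.911023119859848 [[ 30.78838274 -72.98854351]]
```

>>> servo_tool --increments '[{"grip": 1, "x": -2.4, "y": 5.9, "z": 0, "roll": -6}, {"grip": 1, "x": -2.4, "y": 5.9, "z": 0, "roll": -6}, {"grip": 1, "x": -2.4, "y": 5.9, "z": 0, "roll": -6}, {"grip": 1, "x": -2.4, "y": 5.9, "z": 0, "roll": -6}, {"grip": 1, "x": -2.4, "y": 5.9, "z": 0, "roll": -6}]'

```text
clock: 9.93
tcp_pos: [0.5561, -0.1574, 0.038]
orientation: [0.0, -0.271, 0.963, -0.001]
wrist_force: [-0.1, -2.9, 0.7]
finger_gap: -0.0002
grip_force: 1.3
```

```bash
cat >> h.py <<'E'
def rt(s):
    e=rollerr(s);a=np.radians(e);v=tobox(s["tcp_pos"])[0]-[-26,-55.3]
    return e,v@[np.cos(a),np.sin(a)],v@[-np.sin(a),np.cos(a)],s["wrist_force"].round(1),s["tcp_pos"][2],s["clock"]
E
python3 -c "
from h import *
print(rt(env.get_state()))"
```

```text
(np.float64(37.139546096594714), np.float64(54.232357923457656), np.float64(-24.811464617395032), array([-0.1, -2.9,  0.7]), np.float64(0.038000985775282756), 9.9333)
```

>>> servo_tool --increments '[{"grip": 1, "x": -2.4, "y": 5.9, "z": 0, "roll": -6}, {"grip": 1, "x": -2.4, "y": 5.9, "z": 0, "roll": -6}, {"grip": 1, "x": -2.4, "y": 5.9, "z": 0, "roll": -6}, {"grip": 1, "x": -2.4, "y": 5.9, "z": 0, "roll": -6}, {"grip": 1, "x": -2.4, "y": 5.9, "z": 0, "roll": -6}]'

```text
clock: 10.35
tcp_pos: [0.545, -0.1279, 0.038]
orientation: [0.0, -0.511, 0.86, -0.001]
wrist_force: [1.3, -3.1, 0.5]
finger_gap: -0.0
grip_force: 1.2
```

>>> servo_tool --increments '[{"grip": 1, "x": -2.4, "y": 5.9, "z": 0, "roll": -6}, {"grip": 1, "x": -2.4, "y": 5.9, "z": 0, "roll": -6}, {"grip": 1, "x": -1.2, "y": 3, "z": 0, "roll": -3}, {"grip": 1, "x": 0, "y": 0, "z": 0, "roll": 0}, {"grip": 1, "x": 0, "y": 0, "z": 0, "roll": 0}]'

```text
clock: 10.77
tcp_pos: [0.5334, -0.1158, 0.0377]
orientation: [0.0, -0.616, 0.788, -0.0]
wrist_force: [0.4, 0.4, 0.9]
finger_gap: 0.0001
grip_force: 0.3
```

```bash
python3 -c "
from h import *
print(rt(env.get_state()))"
```

```text
(np.float64(81.78555383959812), np.float64(56.13908119863146), np.float64(-23.687468793097416), array([0.4, 0.4, 0.9]), np.float64(0.0376944588352325), 10.7667)
```

Now push purely along tool y in small steps until the force rises at the stop.

>>> servo_tool --increments '[{"grip": 1, "x": -0.5, "y": 2, "z": 0, "roll": -2}, {"grip": 1, "x": -0.5, "y": 2, "z": 0, "roll": -2}, {"grip": 1, "x": -0.5, "y": 2, "z": 0, "roll": -2}, {"grip": 1, "x": 0, "y": 1, "z": 0, "roll": -1}, {"grip": 1, "x": 0, "y": 0, "z": 0, "roll": 0}]'

```text
clock: 11.18
tcp_pos: [0.5274, -0.1128, 0.0376]
orientation: [0.001, -0.664, 0.748, -0.0]
wrist_force: [2.3, 1.5, 0.5]
finger_gap: -0.0004
grip_force: 1.4
```

>>> servo_tool --increments '[{"grip": 1, "x": 0, "y": 1, "z": 0, "roll": 0}, {"grip": 1, "x": 0, "y": 1, "z": 0, "roll": 0}, {"grip": 1, "x": 0, "y": 1, "z": 0, "roll": 0}, {"grip": 1, "x": 0, "y": 0, "z": 0, "roll": 0}, {"grip": 1, "x": 0, "y": 0, "z": 0, "roll": 0}]'

```text
clock: 11.6
tcp_pos: [0.5268, -0.1129, 0.038]
orientation: [0.002, -0.663, 0.748, -0.002]
wrist_force: [9.3, 2.7, -3.2]
finger_gap: -0.0002
grip_force: 4.4
```

```bash
python3 -c "
from h import *
print(rt(env.get_state()))"
```

```text
(np.float64(88.81786059876092), np.float64(54.923899422607825), np.float64(-23.502358507618332), array([ 9.3,  2.7, -3.2]), np.float64(0.03798114757740925), 11.6)
```

The force is rising, so it's at the stop. I'll press slightly more, back off, lift and inspect.

>>> servo_tool --increments '[{"grip": 1, "x": 0, "y": 1, "z": 0, "roll": 0}, {"grip": 1, "x": 0, "y": 1, "z": 0, "roll": 0}, {"grip": 1, "x": 0, "y": 0, "z": 0, "roll": 0}, {"grip": 1, "x": 0, "y": -8, "z": 0, "roll": 0}, {"grip": 1, "x": 0, "y": -10, "z": 0, "roll": 0}]'

```text
clock: 12.02
tcp_pos: [0.5383, -0.1145, 0.037]
orientation: [-0.001, -0.663, 0.748, 0.001]
wrist_force: [-0.4, 0.3, 0.8]
finger_gap: 0.0001
grip_force: 0.0
```

>>> servo_tool --increments '[{"grip": 1, "x": 0, "y": 0, "z": -30, "roll": 7}, {"grip": 1, "x": 0, "y": 0, "z": -40, "roll": 7}, {"grip": 1, "x": 0, "y": 0, "z": -40, "roll": 7}, {"grip": 1, "x": 0, "y": 0, "z": -40, "roll": 7}, {"grip": 1, "x": 0, "y": 0, "z": -35, "roll": 7}]'

```text
clock: 12.43
tcp_pos: [0.5384, -0.1147, 0.2244]
orientation: [-0.001, -0.405, 0.914, 0.0]
wrist_force: [1.1, 0.1, 0.9]
finger_gap: 0.0005
grip_force: 0.0
```

>>> servo_tool --increments '[{"grip": 1, "x": 0, "y": 0, "z": 0, "roll": 7}, {"grip": 1, "x": 0, "y": 0, "z": 0, "roll": 7}, {"grip": 1, "x": 0, "y": 0, "z": 0, "roll": 7}, {"grip": 1, "x": 0, "y": 0, "z": 0, "roll": 7}, {"grip": 1, "x": 0, "y": 0, "z": 0, "roll": 7}]'

```text
clock: 12.85
tcp_pos: [0.5383, -0.1147, 0.2218]
orientation: [-0.001, -0.111, 0.994, 0.0]
wrist_force: [-0.6, -0.2, 0.3]
finger_gap: 0.0002
grip_force: 0.0
```

>>> servo_tool --increments '[{"grip": 1, "x": -15, "y": 0, "z": 0, "roll": 7}, {"grip": 1, "x": -15, "y": 0, "z": 0, "roll": 7}, {"grip": 1, "x": 0, "y": 0, "z": 0, "roll": 0}, {"grip": 1, "x": 0, "y": 0, "z": 0, "roll": 0}, {"grip": 1, "x": 0, "y": 0, "z": 0, "roll": 0}]'

```text
clock: 13.27
tcp_pos: [0.5678, -0.1095, 0.2217]
orientation: [-0.001, 0.006, 1.0, 0.0]
wrist_force: [0.1, 0.2, 0.3]
finger_gap: -0.0001
grip_force: 0.0
```

```bash
python3 - <<'E'
from h import *
s=env.get_state();print(rt(s),tobox(s["tcp_pos"]))
cv2.imwrite("pics/w4.png",env.read_camera("wrist")[:,:,::-1])
E
```

```text
(np.float64(4.9752404160594494), np.float64(70.25685205754453), np.float64(55.92467480589296), array([0.1, 0.2, 0.3]), np.float64(0.22165009225640095), 13.2667) [[39.14206208  6.50700818]]
```

View pics/w4.png

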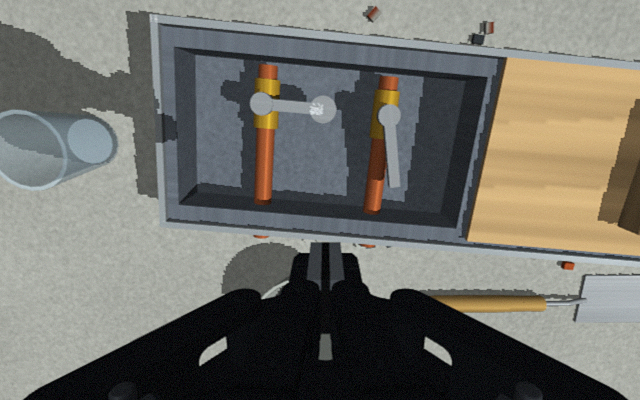

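The disc at (322,109) lies on the line joining the two pivots, (261,103) and (389,115). I'll check both angles numerically, then hand in.

```bash
python3 - <<'E'
from h import *
s=env.get_state()
p=tobox(ray("wrist",[(261,103),(322,109),(389,115),(394,187)],.051,s))
a=lambda v:np.degrees(np.arctan2(v[1],v[0])).round(1)
print("marked vs pivot line",90+a(p[1]-p[0])-a(p[2]-p[0]),"plain",a(p[3]-p[2]),p.round(1))
p=p[1]-p[0]; e=abs(90+0)
env.hand_in()
E
```

```text
marked vs pivot line 89.8 plain 12.0 [[-26.9 -56.1]
 [-26.5  -1.3]
 [-26.6  59.6]
 [ 39.4  73.6]]
the job is handed in; nothing more can be done
```

The job is handed in at about 13 s: the cover is against the end stop on the deck, the disc handle measures 89.8° (shut, at its stop), and the plain handle is unmoved (12.0°, against 11.6° before); I noticed nothing else disturbed in the final wrist view, which does not show every item.

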